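# Gauge the reagent cartridge, then hold the reader flap at its mark

## Task

Press the red knob of the sprung height gauge down until its foot presses firmly on the reagent cartridge standing under it, keep it there for a moment, and let it spring back up. Then lift the reader's blue flap by its bow handle to the clip for that cartridge (yellow clip for the low cartridge, blue clip for the tall one) so that the red pointer lines up with the clip, and finish while still gripping the handle and holding the flap steady there: do not let go. Leave both cartridges, the two clips and everything else on the bench where they are.

Things in the scene. Friction and masses are not known exactly. Their poses are not given: they have to be found in the camera images.
- reader: Cuvette reader fixed to the bench: white and grey box 220 (x) x 250 (y) x 126 mm (z) with a blue flap on top. Origin: centre of its underside, on the bench. Its front faces its own -x. It is placed and turned anew each time (yaw up to about 0.25 rad), on the left or on the right of the bench.
- flap (a joint): Angle of the blue flap, rad: 0 lies shut (level), grows as its front edge is lifted, stop at 1.3. It turns about the hinge line at its rear, the reader's own y axis through flap_hinge. About 0.4 kg (0.7 to 1.4 times that); it falls shut by itself when let go.
- flap_hinge (a point): Point on the flap's hinge line, mid-width, in the reader's frame 75 mm behind (+x) its origin and 125 mm up. Axes of the flap: x from front to rear, y along the hinge, z normal to the flap. The flap is a plate 170 mm (front to rear) x 200 mm x 8 mm, lying from z = 0 to 8 mm in these axes, in front (-x) of the hinge.
- handle_bar (a point): Steel bow handle on the flap: a round bar, 12 mm in diameter, 100 mm clear between two black posts, parallel to the hinge (y). Origin: middle of the bar, 125 mm in front of (-x) and 55 mm above (z) the hinge in the flap's axes, so 41 mm of free room lies between bar and flap top. Turns with the flap. It can be pinched from above with the fingers closing front to rear; the bar can turn in the grip as the flap swings.
- flap_pointer (a point): Red pointer at the flap's +y side edge, 150 mm in front of the hinge. It must line up with the clip. Its axes are those of the flap.
- clip_yellow (a joint): Angle at which the yellow clip sits on the steel arc rail beside the flap's +y edge, rad, on the same scale as flap: the flap is at the yellow mark when flap equals this. Set anew each time, 0.35 to 0.55. The clip is stiff.
- clip_blue (a joint): The same for the blue clip (plastic, on the same rail, higher up): 0.75 to 0.95.
- mark_yellow (a point): Centre of the yellow clip (30 x 13 x 9 mm), 152 mm from the hinge line on the reader's +y side; its z axis is that of a flap standing at that mark.
- mark_blue (a point): Centre of the blue clip, likewise.
- gauge: Height gauge fixed to the bench: dark steel base plate 150 (x) x 250 (y) x 12 mm, a steel column and a grey arm (top 168 mm above the bench) that guides a sprung vertical plunger. Origin: centre of the base's underside. The plunger's axis stands 60 mm to its own +y; a parking place lies 60 mm to its -y. Placed and turned anew each time, on the side where the reader is not. A pointer on the plunger reads a blue band (tall cartridge) or yellow band (low cartridge).
- plunger (a joint): How far the gauge's plunger is pressed down, m: 0 up, stop at 0.07. The spring pushes it back up (2.4 N when up, plus 80 N per m of travel, less the plunger's weight of 1 N). The foot meets the tall cartridge at 0.020, the low one at 0.050.
- knob_top (a point): Middle of the top of the plunger's round red knob (36 mm in diameter, 16 mm thick), 257 mm above the bench when up. It moves down with the plunger, and the knob also has an overload spring of its own: once the foot is stopped it sinks up to 12 mm further relative to the plunger, at 6 N plus 1 N per mm. Push 5 to 8 mm past first contact of the foot (11 to 14 N on the knob) and the foot presses firmly. Push it straight down with the shut fingers.
- foot (a point): Steel foot of the plunger, a disc 26 mm in diameter and 6 mm thick; origin: centre of its underside, 107 mm above the bench when up, 150 mm below the unpressed knob's top.
- cart_low: Low reagent cartridge: white plastic block with a grey lid, 72 x 62 mm, 45 mm tall, about 0.3 kg, loose on the gauge's base. Origin: centre of its underside. Either it or the tall one stands under the foot; the other stands on the parking place.
- cart_tall: Tall reagent cartridge: the same, 75 mm tall.
- tube_rack: Bystander: white rack with 12 capped tubes, 80 x 190 x 92 mm, loose. Origin: centre of its underside.
- stain_bottle: Bystander: black jar, 52 mm in diameter, 100 mm tall, loose.
- pen_cup: Bystander: dark mesh cup with two pens, 80 mm in diameter, 135 mm tall, loose.
- marker_pen: Bystander: black marker pen lying on the bench between the robot and the equipment, 130 mm long, 16 mm high, loose.
- waste_tray: Bystander: yellow open tray, 140 x 180 x 50 mm, loose, at the side.

How it is judged:
On the way, in this order (a step that is already met when the one before it is completed fails the run):
1. the gauge's foot presses on the cartridge under it, flap still shut ((contact force between plunger and cart_low above 1 N or contact force between plunger and cart_tall above 1 N) and value of joint flap below 0.1 rad), for 0.4 s.
2. the gauge is back up and the flap is gripped at the clip for that cartridge (((horizontal distance between foot and cart_low below 0.03 m and angle between the z axis of flap_pointer and the z axis of mark_yellow, either way round below 0.08 rad) or (horizontal distance between foot and cart_tall below 0.03 m and angle between the z axis of flap_pointer and the z axis of mark_blue, either way round below 0.08 rad)) and contact force between the fingers and flap_c1 above 1 N and value of joint plunger below 0.008 m), for 0.2 s.
At the end, for the whole second after the job is handed in: The fingers grip or bear on the flap's handle (over 1 N) and hold the flap steady (under 0.1 rad/s) within 0.08 rad of the yellow clip if the low cartridge is under the gauge, of the blue clip if the tall one is; the gauge has sprung back up (all of step 2 and velocity of joint flap between -0.1 and 0.1 rad/s); the arm keeps its last pose, push and grip.
It fails at once if a cartridge is shifted by more than 20 mm (distance of any of cart_low, cart_tall from where it was at the start of the episode above 0.02 m).
It fails at once if a clip is shifted along its rail by more than 8 mm (distance of any of mark_yellow, mark_blue from where it was at the start of the episode above 0.008 m).
It fails at once if a bystander is moved by more than 30 mm (distance of any of tube_rack, stain_bottle, pen_cup, marker_pen, waste_tray from where it was at the start of the episode above 0.03 m).
It also fails if it takes over 51 s, if anything falls off the work surface, if the arm or the gripper's body presses on something with over 40 N, if the wrist force passes 120 N, or if a joint passes its speed limit or range.

## Robot

A 6-joint arm with a two-finger parallel gripper is mounted at the origin on the work surface. World frame = base frame: x ahead of the robot, y to its left, z up, the work surface at z = 0. Lengths are in m, angles in rad, forces in N, time in s.
With the tool pointing down it reaches from about 0.2 to 0.875 m from the base axis. Payload 3.4 kg.
Tool frame: the origin (TCP) lies at the very end of the fingers, on their centre line; the grasp point (between the pads) lies 19 mm behind it; x points along the fingers, z is the direction in which the jaws open and shut, and the axes are right-handed (so a half turn about x gives the same grasp; the last joint's range is limited). The gripper opens to 94 mm and grips with 3 to 60 N. Pads are 16 mm wide; open, the fingers measure 119 mm over their backs; the gripper's body (75 mm by 177 mm) begins 78 mm behind the grasp point.
Start: joints at [1.149, 0.276, 1.505, -0, 1.361, -0.121], TCP at [0.17, 0.549, 0.182] pointing down, gripper open.
Joint ranges: [-2.89, 2.89], [-0.75, 2.08], [0.22, 2.7], [-1.18, 4.32], [0.11, 2.71], [-2.7, 2.7]. Speed limits (rad/s): [2.57, 2.57, 3.14, 3.14, 3.14, 3.14].

## Interface

Orientations are given as a unit quaternion [x, y, z, w].
In Python, from plant import r, viewer, finder gives the robot as it stands. The module is installed in compiled form; this text tells all that it offers.
- The arm moves only by the tool arm_command, never from a script. Its argument "steps" is a list of rows, each a list of 3 entries, a list of its own where there are three numbers: the shift along the tool's x, y, z in cm, then the turn about the tool's x in degrees, then the finger opening in cm, from 0 to 9.4. In form: [[[tx, ty, tz], roll, grip], ...]. A call has 1 to 8 rows; each row shifts and turns the commanded pose from where the row before left it, along the tool's axes as they then stand; what a row does not reach is not made up. A row lasts 1/12 s, in which the tool goes at most 41.7 mm and 7.16 degrees, less where a joint would pass 70% of its speed; a pose out of reach is approached as far as the arm can. A call is refused whole if a number of a shift passes 4.17 or a number of a turn 7.16, either way. A call with a gripper value outside its range is refused whole. The fingers move at their own pace and stop on an object; "newtons" is the grip in N (left out, the last holds). Time passes only in rows, so rows that do not move let the fingers close. It gives the time, the measured TCP pose, the force and the opening at its end, in the units of the state.
- r.state(): the state, without advancing time (a new reading comes with each control period).
- viewer.read_camera(name): name is "scene" or "top" or "wrist"; returns a dict with "pixels" (480x640x3 uint8, red, green, blue), "range_z" (480x640 float32, m along the optical axis (not along the pixel's ray), 0 where there is no reading), "intrinsics" (3x3 intrinsics, pixels), "k1" (the pictures are not rectified: a ray, as slopes to the right and down, at radius r is drawn at 1 + k1 r^2 times it, then the intrinsics apply), "position" and "rotation" of the camera in the world; the wrist camera has in their place "mount" (4x4, takes a point from camera to tool coordinates, whose origin is the TCP and whose axes are the tool frame's). Camera axes: x right, y down, z forward; pixel columns grow to the right and rows downward; lengths in m; the calibration is good to about 2 mm. A picture is of the moment at which its call begins: read the wrist's pose just before it.
- r.finish_job(): hands the job in, once; it reports no verdict.
Trained networks look in the newest picture that a camera, given by its name, has taken for a name from the list of things; names that differ only in an ending like _2 or _b are one class to them, and where a whole thing is asked for, a point or a joint stands for the part that bears it (a point fixed in the world has none). Each returns a list of dicts, best first, with "conf" (0 to 1); they miss things now and then, are a little off and sometimes report something else, mostly with a low value. They report only what shows in the picture. A call takes as long as a camera call.
- finder.search_frame(thing, camera): "centre" ([x, y, z] in m, in the coordinates of the camera as it stood for that picture, good to about 4 mm: the middle of the surface that is visible of it).
The state is a dict: "t": time; "joint_pos": joint angles; "dq": joint speeds; "effort": joint torques, N m; "tool_pos": TCP position; "tcp_rot": TCP orientation; "ft_force": force on the tool from outside, world axes, zero at the start; "torque": the same for the moment, N m; "gripper_width": opening from 0.0 (shut) to 1.0 (fully open).
Only numpy, scipy, OpenCV 4.12 (cv2) and the standard library are available. Lean on these libraries where they do the work, as an engineer would, in place of code of your own. Each camera call takes 0.05 s, during which the arm holds its last target.

## Working session

There is one attempt and no reset: what is moved stays moved. The work goes in short steps, Python scripts to look and compute and a tool call to move; the robot and the scene stay as the last step left them, time stands still between calls to the robot, and variables do not carry over. Pictures are saved under pics/ and viewed, and the job is handed in when it is done.

Besides the shell and the picture viewer there is one more tool, called in YAML: its name, and indented under it one key for each argument. arm_command: Moves the arm, as the interface text tells. Its arguments: {"type":"object","properties":{"steps":{"type":"array","items":{"type":"array"}},"newtons":{"type":"number"}},"required":["steps"]}

```bash
mkdir -p pics; cat > h.py <<'E'
import numpy as np, cv2
from plant import r, viewer, finder
from scipy.spatial.transform import Rotation as R
def cam(name):
    s=r.state(); c=viewer.read_camera(name)
    if 'mount' in c and c.get('position') is None:
        T=np.eye(4);T[:3,:3]=R.from_quat(s['tcp_rot']).as_matrix();T[:3,3]=s['tool_pos']
        T=T@np.array(c['mount'])
    else:
        T=np.eye(4);rot=np.array(c['rotation'])
        T[:3,:3]=rot if rot.shape==(3,3) else R.from_quat(rot).as_matrix();T[:3,3]=c['position']
    c['T']=T
    return c
def w(c,p): return c['T'][:3,:3]@np.array(p)+c['T'][:3,3]
def cloud(c):
    K=np.array(c['intrinsics']);k1=c['k1'];d=np.array(c['range_z'])
    v,u=np.mgrid[0:480,0:640]
    D=np.array([k1,0,0,0],float)
    p=cv2.undistortPoints(np.stack([u.ravel(),v.ravel()],1).astype(np.float64).reshape(-1,1,2),K,D).reshape(480,640,2)
    P=np.dstack([p[...,0]*d,p[...,1]*d,d])
    W=P@c['T'][:3,:3].T+c['T'][:3,3]
    W[d==0]=np.nan
    return W
def save(c,n): cv2.imwrite('pics/'+n+'.png',c['pixels'][...,::-1])
def proj(c,p):
    q=c['T'][:3,:3].T@(np.array(p)-c['T'][:3,3])
    x,y=q[:2]/q[2];f=1+c['k1']*(x*x+y*y)
    K=np.array(c['intrinsics']);return (K@[x*f,y*f,1])[:2]
E
python3 - <<'E'
from h import *
np.set_printoptions(precision=4,suppress=True)
for n in ['scene','top']:
    c=cam(n);save(c,n+'0');np.savez(n+'0.npz',W=cloud(c),px=c['pixels'])
    print(n,c['T'],c['k1'])
    for th in ['reader','flap','flap_hinge','handle_bar','flap_pointer','mark_yellow','mark_blue','gauge','knob_top','foot','cart_low','cart_tall','tube_rack','stain_bottle','pen_cup','marker_pen','waste_tray']:
        l=finder.search_frame(th,n)
        print(th,[(w(c,a['centre']).round(3),round(a['conf'],2)) for a in l[:2]])
s=r.state();print(s)
E
```

```text
scene [[ 0.7897  0.3285 -0.5182  1.1689]
 [ 0.6135 -0.4203  0.6686 -0.9001]
 [ 0.0018 -0.8458 -0.5334  0.8812]
 [ 0.      0.      0.      1.    ]] 0.0122955656670708
reader [(array([0.632, 0.174, 0.118]), 0.74)]
flap [(array([0.598, 0.226, 0.131]), 0.97)]
flap_hinge [(array([0.603, 0.224, 0.13 ]), 0.84)]
handle_bar [(array([0.599, 0.223, 0.135]), 0.91)]
flap_pointer [(array([0.598, 0.223, 0.133]), 0.88)]
mark_yellow []
mark_blue [(array([ 0.573, -0.191,  0.01 ]), 0.75)]
gauge [(array([ 0.576, -0.19 ,  0.01 ]), 0.73), (array([0.631, 0.176, 0.121]), 0.61)]
knob_top []
foot [(array([ 0.524, -0.155,  0.224]), 0.65)]
cart_low [(array([ 0.566, -0.282,  0.058]), 0.6), (array([ 0.458, -0.577,  0.011]), 0.28)]
cart_tall [(array([ 0.532, -0.177,  0.067]), 0.62), (array([ 0.325, -0.371,  0.068]), 0.39)]
tube_rack [(array([0.57 , 0.551, 0.07 ]), 0.76), (array([0.595, 0.226, 0.131]), 0.55)]
stain_bottle [(array([0.351, 0.365, 0.053]), 0.57)]
pen_cup [(array([ 0.325, -0.376,  0.062]), 0.65)]
marker_pen [(array([0.352, 0.172, 0.014]), 0.54)]
waste_tray [(array([ 0.456, -0.576,  0.009]), 0.76)]
top 
[... 855 characters left out ...]
0.548, 0.536, 0.05 ]), 0.89)]
stain_bottle [(array([0.344, 0.378, 0.105]), 0.95)]
pen_cup [(array([ 0.309, -0.37 ,  0.043]), 0.62)]
marker_pen [(array([0.346, 0.186, 0.014]), 0.85)]
waste_tray [(array([ 0.468, -0.579,  0.009]), 0.7)]
{'t': 1.8, 'joint_pos': array([ 1.149 ,  0.2759,  1.5049,  0.    ,  1.3607, -0.121 ]), 'dq': array([-0.0008, -0.0014,  0.0009,  0.0012,  0.0002, -0.0021]), 'effort': array([  0.0013, -40.446 , -23.7493,   0.0704,   0.0249,   0.    ]), 'tool_pos': array([0.1704, 0.5492, 0.1817]), 'tcp_rot': array([-0.4194,  0.5692,  0.4195,  0.5693]), 'ft_force': array([ 0.1288,  0.7169, -0.0923]), 'torque': array([-0.0228,  0.0265,  0.    ]), 'gripper_width': 0.9980935245309915}
```

View images.

View pics/scene0.png

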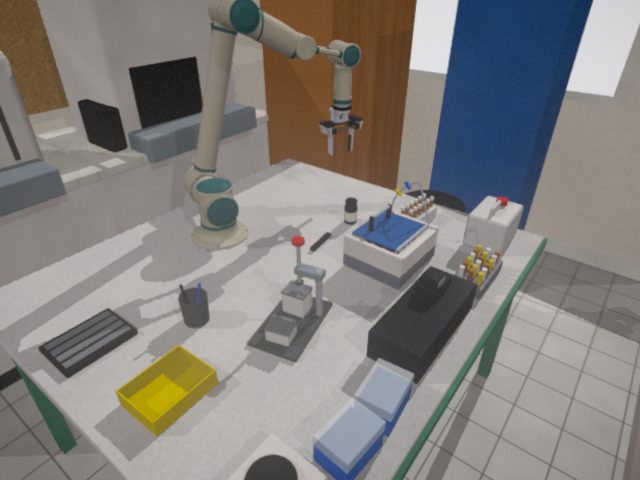

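View pics/top0.png

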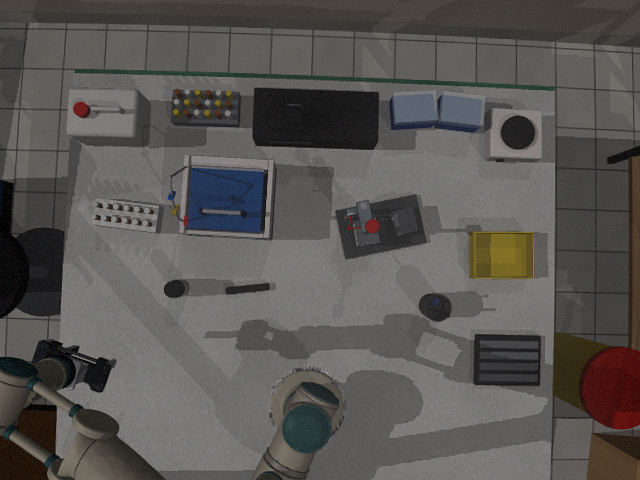

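```bash
python3 - <<'E'
import numpy as np, cv2
np.set_printoptions(precision=4,suppress=True)
for n in ['top','scene']:
    d=np.load(n+'0.npz');W=d['W'];px=d['px'];hsv=cv2.cvtColor(px,cv2.COLOR_RGB2HSV)
    h,s,v=[hsv[...,i].astype(int) for i in range(3)]
    x,y,z=W[...,0],W[...,1],W[...,2]
    def rep(nm,m):
        if m.sum()>0: P=W[m];print(n,nm,m.sum(),P.mean(0),np.median(P,0),P.min(0),P.max(0))
        else: print(n,nm,0)
    red=((h<8)|(h>172))&(s>140)
    g=(x>.4)&(x<.7)&(y<0)&(y>-.4)
    rd=(x>.4)&(x<.8)&(y>.05)&(y<.45)
    rep('knob',red&g&(z>.2))
    rep('knobtop',red&g&(z>.25)&(z<.265))
    rep('pointer',red&rd)
    yel=(h>18)&(h<35)&(s>140)&rd&(z>.12); rep('yel',yel)
    blu=(h>100)&(h<125)&(s>120)&rd&(z>.15); rep('blue',blu)
    fl=(h>100)&(h<125)&(s>120)&rd&(z>.115)&(z<.15);rep('flap',fl)
    m=fl.astype(np.uint8)
    pts=W[fl][:,:2].astype(np.float32); 
    print('rect',cv2.minAreaRect(pts*1000))
    bar=rd&(z>.165)&(z<.2); rep('bar',bar)
    if n=='top':
        P=W[bar];print(np.c_[np.argwhere(bar)[:,::-1],P][::6])
    for lo,hi in [(.05,.065),(.08,.095),(.004,.02)]:
        m=g&(z>lo)&(z<hi)&(x>.43)&(x<.65); rep(f'z{lo}',m)
        print(cv2.minAreaRect(W[m][:,:2].astype(np.float32)*1000))
    # reader body
    m=rd&(z>.105)&(z<.14); print('readertop',cv2.minAreaRect(W[m][:,:2].astype(np.float32)*1000), np.median(z[m]))
E
```

```text
top knob 148 [ 0.5236 -0.1499  0.2573] [ 0.5233 -0.1498  0.2574] [ 0.508  -0.1654  0.2509] [ 0.5408 -0.1325  0.2636]
top knobtop 148 [ 0.5236 -0.1499  0.2573] [ 0.5233 -0.1498  0.2574] [ 0.508  -0.1654  0.2509] [ 0.5408 -0.1325  0.2636]
top pointer 32 [0.5325 0.3466 0.1307] [0.5324 0.3466 0.1309] [0.5226 0.3412 0.1241] [0.5424 0.3522 0.1362]
top yel 37 [0.5535 0.3564 0.2128] [0.5522 0.3556 0.2132] [0.5417 0.3506 0.2038] [0.5688 0.3635 0.2228]
top blue 40 [0.5794 0.3475 0.2399] [0.5803 0.3541 0.251 ] [0.5492 0.2972 0.1531] [0.5985 0.3626 0.2582]
top flap 4022 [0.5955 0.2379 0.1329] [0.5983 0.2375 0.1329] [0.5086 0.138  0.1236] [0.6787 0.3388 0.143 ]
rect ((593.5025634765625, 239.13035583496094), (199.37014770507812, 167.05755615234375), 88.7895278930664)
top bar 247 [0.5579 0.2516 0.1842] [0.5541 0.248  0.1849] [0.5354 0.1801 0.1653] [0.6668 0.3582 0.1984]
[[180.     169.       0.6656   0.3553   0.1788]
 [181.     170.       0.6622   0.3514   0.183 ]
 [199.     208.       0.562    0.2983   0.1872]
 [201.     209.       0.5596   0.2929   0.187 ]
 [207.     209.       0.5601   0.2772   
[... 3458 characters left out ...]
1266  0.065 ]
((544.70654296875, -218.93927001953125), (105.81476593017578, 184.40916442871094), 2.4716341495513916)
scene z0.08 374 [ 0.5276 -0.1609  0.0853] [ 0.5267 -0.161   0.0851] [ 0.4803 -0.196   0.0802] [ 0.5948 -0.1218  0.0947]
((540.7553100585938, -156.20925903320312), (114.12748718261719, 67.43885040283203), 13.801949501037598)
scene z0.004 1921 [ 0.5657 -0.2384  0.0106] [ 0.5765 -0.244   0.0105] [ 0.4445 -0.3486  0.004 ] [ 0.6433 -0.0204  0.02  ]
((543.1743774414062, -184.66265869140625), (198.47299194335938, 327.24688720703125), 0.39261019229888916)
readertop ((647.5606689453125, 235.49639892578125), (258.76861572265625, 308.8643798828125), 88.87614440917969) 0.12945401682133728
```

```bash
python3 - <<'E'
import cv2
a=cv2.imread('pics/top0.png');cv2.imwrite('pics/tc.png',cv2.resize(a[140:270,150:300],None,fx=5,fy=4.6,interpolation=cv2.INTER_CUBIC))
cv2.imwrite('pics/tg.png',cv2.resize(a[180:270,320:440],None,fx=6,fy=6,interpolation=cv2.INTER_CUBIC))
a=cv2.imread('pics/scene0.png');cv2.imwrite('pics/sc.png',cv2.resize(a[170:290,330:450],None,fx=5,fy=5,interpolation=cv2.INTER_CUBIC))
E
```

```text
(no output)
```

View pics/tc.png

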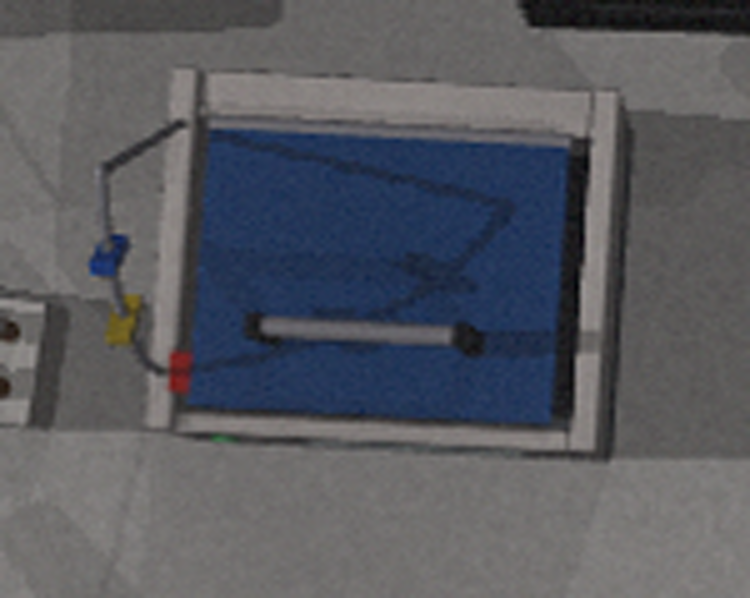

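View pics/tg.png

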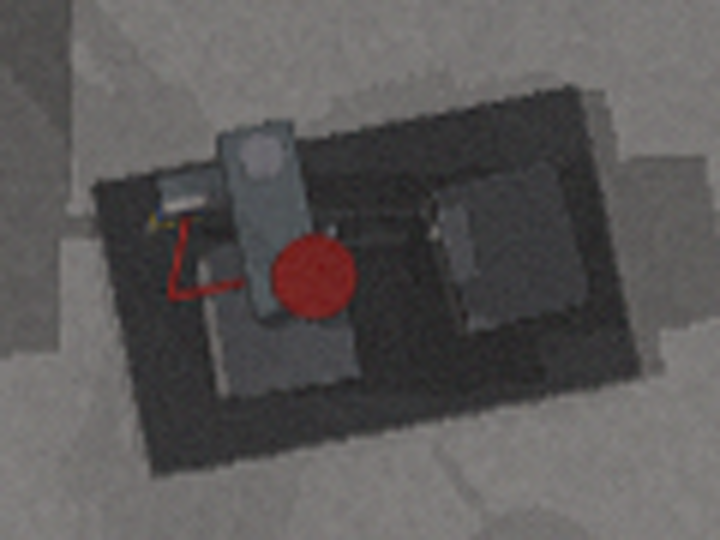

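View pics/sc.png

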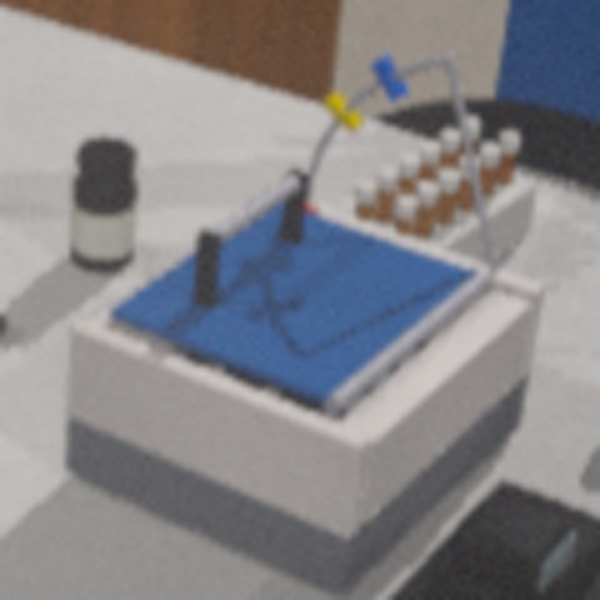

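```bash
cat > st.py <<'E'
from h import *
np.set_printoptions(precision=4,suppress=True)
def st(target=None):
    s=r.state();M=R.from_quat(s['tcp_rot']).as_matrix()
    print('t',s['t'],'tcp',s['tool_pos'],'F',s['ft_force'],'g',s['gripper_width'],'q',s['joint_pos'])
    if target is not None: print('tool cm',100*M.T@(np.array(target)-s['tool_pos']))
    return s,M
E
python3 - <<'E'
from st import *
s,M=st([.5235,-.151,.285]);print(M)
d=np.load('top0.npz');W=d['W'];px=d['px'];hsv=cv2.cvtColor(px,cv2.COLOR_RGB2HSV)
h,sa,v=[hsv[...,i].astype(int) for i in range(3)]
x,y,z=W[...,0],W[...,1],W[...,2]
m=(z>.175)&(z<.2)&(x>.535)&(x<.57)&(y>.195)&(y<.285)
P=W[m];k=np.polyfit(P[:,1],P[:,0],1);print('bar slope',k,P.mean(0),m.sum())
# flap edges
fl=(h>100)&(h<125)&(sa>120)&(z>.115)&(z<.15)&(x>.4)&(x<.75)&(y>.05)&(y<.45)
for name,f in (('front',np.min),('rear',np.max)):
    cols=[];
    for yy in np.arange(.15,.33,.006):
        q=fl&(abs(y-yy)<.003)
        cols.append((yy,f(x[q])))
    cols=np.array(cols);print(name,np.polyfit(cols[:,0],cols[:,1],1),np.median(cols[:,1]),cols[:,1].std())
for xx in (.53,.6,.66):
    q=fl&(abs(x-xx)<.003);print(xx,y[q].min(),y[q].max())
E
```

```text
t 1.8 tcp [0.1704 0.5492 0.1817] F [ 0.1288  0.7169 -0.0923] g 0.9980935245309915 q [ 1.149   0.2759  1.5049  0.      1.3607 -0.121 ]
tool cm [-10.3369 -54.4749 -56.4157]
[[ 0.     -0.9551  0.2963]
 [ 0.0001  0.2963  0.9551]
 [-1.      0.      0.0001]]
bar slope [0.0232 0.5487] [0.5543 0.2405 0.1845] 153
front [0.0259 0.5052] 0.5114759140642203 0.0016092935713037926
rear [0.0301 0.6682] 0.6755621599268857 0.0018454764737803836
0.53 0.14199628553724838 0.33605648988252595
0.6 0.1411260535452038 0.3363585601194349
0.66 0.13803271695588415 0.33479043192851005
```

arm_command:
  steps:
    - [[-1.5,0,0],6.75,0]
    - [[-1.5,0,0],6.75,0]
    - [[-1.5,0,0],6.75,0]
    - [[-1.5,0,0],6.75,0]
    - [[-1.5,0,0],6.75,0]
    - [[-1.5,0,0],6.75,0]
    - [[-1.5,0,0],6.75,0]
    - [[0,0,0],6.75,0]
  newtons: 20

```text
t: 2.47
tool_pos: [0.171, 0.5507, 0.29]
tcp_rot: [-0.111, 0.697, 0.115, 0.699]
ft_force: [-0.3, 0.1, 0.2]
gripper_width: 0.472
```

arm_command:
  steps:
    - [[0,0,0],6.75,0]
    - [[0,0,0],6.75,0]
    - [[0,0,0],6.75,0]
    - [[0,0,0],0,0]

```text
t: 2.8
tool_pos: [0.1704, 0.5492, 0.2867]
tcp_rot: [0.01, 0.707, -0.01, 0.707]
ft_force: [0.0, 0.2, 0.8]
gripper_width: 0.185
```

```bash
python3 -c "
from st import *
s,M=st([.5235,-.151,.285]);print(M)"
```

```text
t 2.8 tcp [0.1704 0.5492 0.2867] F [0.0122 0.227  0.7505] g 0.18518295082559638 q [ 1.149   0.2373  1.304  -0.0001  1.6     1.1768]
tool cm [  0.1671 -69.0103  37.2418]
[[ 0.0001  0.0278  0.9996]
 [ 0.0001  0.9996 -0.0278]
 [-1.      0.0001  0.0001]]
```

arm_command:
  steps:
    - [[0,-3.45,1.86],0,0]
    - [[0,-3.45,1.86],0,0]
    - [[0,-3.45,1.86],0,0]
    - [[0,-3.45,1.86],0,0]
    - [[0,-3.45,1.86],0,0]
    - [[0,-3.45,1.86],0,0]
    - [[0,-3.45,1.86],0,0]
    - [[0,-3.45,1.86],0,0]

```text
t: 3.47
tool_pos: [0.3123, 0.2678, 0.2869]
tcp_rot: [0.008, 0.707, -0.008, 0.707]
ft_force: [0.5, 0.9, -0.1]
gripper_width: 0.001
```

arm_command:
  steps:
    - [[0,-3.45,1.86],0,0]
    - [[0,-3.45,1.86],0,0]
    - [[0,-3.45,1.86],0,0]
    - [[0,-3.45,1.86],0,0]
    - [[0,-3.45,1.86],0,0]
    - [[0,-3.45,1.86],0,0]
    - [[0,-3.45,1.86],0,0]
    - [[0,-3.45,1.86],0,0]

```text
t: 4.13
tool_pos: [0.454, -0.0123, 0.2869]
tcp_rot: [0.008, 0.707, -0.008, 0.707]
ft_force: [1.3, 0.7, -0.4]
gripper_width: 0.006
```

```bash
python3 -c "
from st import *
s,M=st([.5235,-.151,.285]);print(M)
c=cam('wrist');save(c,'w1')
W=cloud(c);hsv=cv2.cvtColor(c['pixels'],cv2.COLOR_RGB2HSV);h,sa=hsv[...,0].astype(int),hsv[...,1]
m=((h<8)|(h>172))&(sa>140)&(W[...,2]>.24)&(W[...,2]<.27)
print(m.sum(),W[m].mean(0) if m.any() else 0, W[m].min(0),W[m].max(0))
"
```

```text
t 4.1333 tcp [ 0.454  -0.0123  0.2869] F [ 1.2796  0.6611 -0.4361] g 0.005844964188696536 q [-0.1807  0.0446  1.5367  0.0004  1.5595 -0.1578]
tool cm [  0.194  -13.7109   7.2648]
[[ 0.0008  0.023   0.9997]
 [ 0.0002  0.9997 -0.023 ]
 [-1.      0.0002  0.0008]]Traceback (most recent call last):
  File "<string>", line 7, in <module>
    print(m.sum(),W[m].mean(0) if m.any() else 0, W[m].min(0),W[m].max(0))
                                                  ~~~~~~~~^^^
    return umr_minimum(a, axis, None, out, keepdims, initial, where)
ValueError: zero-size array to reduction operation minimum which has no identity
```

View pics/w1.png

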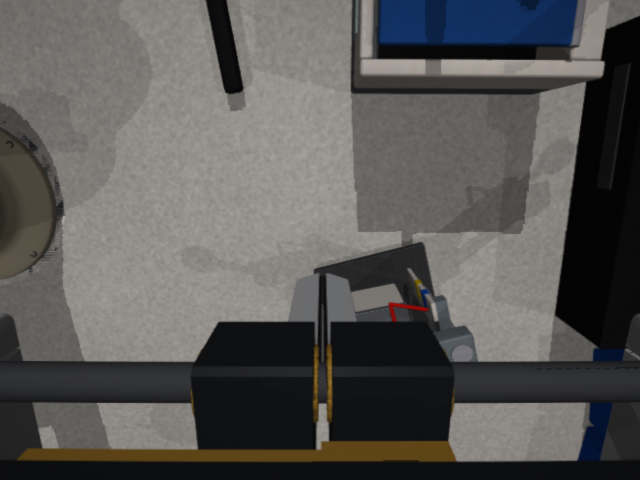

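arm_command:
  steps:
    - [[0,-3.43,1.82],0,0]
    - [[0,-3.43,1.82],0,0]
    - [[0,-3.43,1.82],0,0]
    - [[0,-3.43,1.82],0,0]
    - [[0.5,0,0],0,0]
    - [[0.5,0,0],0,0]
    - [[0,0,0],0,0]

```text
t: 4.77
tool_pos: [0.5218, -0.1485, 0.2752]
tcp_rot: [0.009, 0.708, -0.008, 0.706]
ft_force: [-1.1, 0.2, 0.1]
gripper_width: 0.005
```

```bash
python3 -c "
from st import *
s,M=st([.5235,-.151,.257])
for n in ['scene','top']:
  c=cam(n);save(c,n+'1');a=c['pixels']
  p=proj(c,s['tool_pos']).astype(int);print(p,proj(c,[.5235,-.151,.257]))
  cv2.imwrite('pics/%s1z.png'%n,cv2.resize(a[p[1]-50:p[1]+50,p[0]-60:p[0]+60,::-1],None,fx=5,fy=5))
"
```

```text
t 4.7667 tcp [ 0.5218 -0.1485  0.2752] F [-1.0532  0.2236  0.0867] g 0.004870808060454891 q [-0.4061  0.1904  1.3933  0.0007  1.5614 -0.3815]
tool cm [ 1.815  -0.2489  0.1849]
[298 232] [298.2122 238.4319]
[372 225] [372.392  225.8833]
```

View pics/scene1z.png

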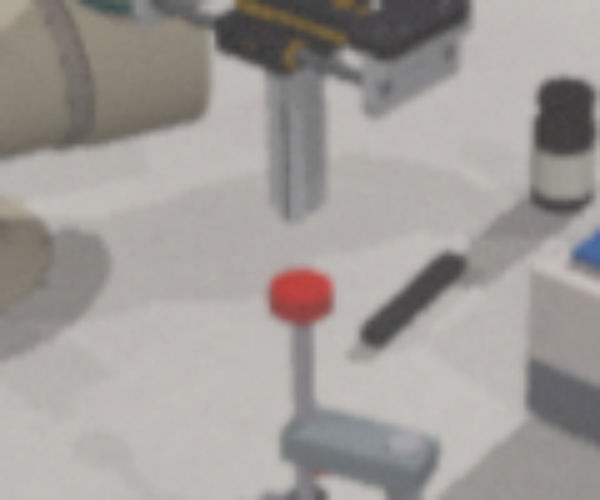

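arm_command:
  steps:
    - [[1.0,-0.1,0.1],0,0]
    - [[0.7,0,0],0,0]
    - [[0.6,0,0],0,0]
    - [[0.6,0,0],0,0]
    - [[0.5,0,0],0,0]
    - [[0.3,0,0],0,0]
    - [[0,0,0],0,0]
    - [[0,0,0],0,0]

```text
t: 5.53
tool_pos: [0.5238, -0.1504, 0.2396]
tcp_rot: [0.009, 0.707, -0.009, 0.707]
ft_force: [-0.6, -0.4, 0.3]
gripper_width: 0.007
```

```bash
python3 -c "
from st import *
s,M=st([.5235,-.151,.2305])
c=cam('scene');a=c['pixels']
p=proj(c,s['tool_pos']).astype(int);print(p)
s,M=st()
cv2.imwrite('pics/s2z.png',cv2.resize(a[p[1]-50:p[1]+80,p[0]-60:p[0]+60,::-1],None,fx=4.5,fy=4.5))
"
```

```text
t 5.5333 tcp [ 0.5238 -0.1504  0.2396] F [-0.5956 -0.4459  0.2978] g 0.006561498984376336 q [-0.4074  0.2031  1.4621  0.0001  1.4765 -0.3815]
tool cm [ 0.9052 -0.0622 -0.0266]
[298 243]
t 5.5833 tcp [ 0.5239 -0.1505  0.2398] F [-0.0236  0.2947  0.3174] g 0.0028445069828042595 q [-0.4074  0.203   1.4617  0.0001  1.4765 -0.3815]
```

View pics/s2z.png

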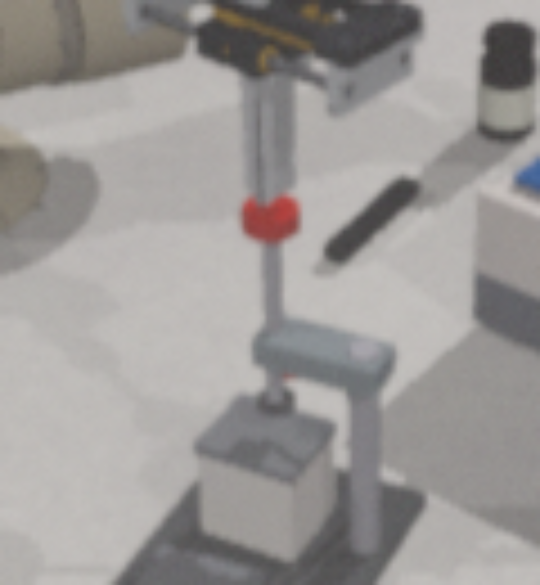

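arm_command:
  steps:
    - [[0.25,0,0],0,0]
    - [[0.2,0,0],0,0]
    - [[0.15,0,0],0,0]
    - [[0.1,0,0],0,0]
    - [[0,0,0],0,0]
    - [[0,0,0],0,0]

```text
t: 6.08
tool_pos: [0.5238, -0.1504, 0.2328]
tcp_rot: [0.009, 0.707, -0.009, 0.707]
ft_force: [-0.0, 0.1, 1.4]
gripper_width: 0.004
```

```bash
python3 -c "
from st import *
s,M=st()
for n in ['scene','top']:
  c=cam(n);a=c['pixels'];W=cloud(c)
  p=proj(c,s['tool_pos']).astype(int);print(n,p)
  if n=='scene':
    for v in range(p[1]-26,p[1]+16,2): print(v,a[v,p[0]],W[v,p[0]],W[v,p[0]-3],W[v,p[0]+4])
  cv2.imwrite('pics/%s3z.png'%n,cv2.resize(a[p[1]-50:p[1]+70,p[0]-60:p[0]+60,::-1],None,fx=5,fy=5))
"
```

```text
t 6.0833 tcp [ 0.5238 -0.1504  0.2328] F [-0.0008  0.1069  1.43  ] g 0.003847279175188756 q [-0.4074  0.2055  1.4753  0.      1.4605 -0.3815]
scene [298 245]
219 [136 135 137] [ 0.534  -0.1621  0.3258] [ 0.5225 -0.1606  0.321 ] [ 0.5381 -0.151   0.3222]
221 [135 134 137] [ 0.5346 -0.163   0.3204] [ 0.524  -0.1626  0.3165] [ 0.5362 -0.1488  0.3146]
223 [136 137 138] [ 0.5338 -0.1623  0.3139] [ 0.5203 -0.1586  0.3073] [ 0.5355 -0.1481  0.308 ]
225 [136 135 136] [ 0.5329 -0.1614  0.3072] [ 0.5209 -0.1595  0.3019] [ 0.5374 -0.1505  0.3037]
227 [140 139 141] [ 0.5332 -0.162   0.3015] [ 0.5222 -0.1612  0.2971] [ 0.5363 -0.1495  0.2967]
229 [140 139 140] [ 0.5358 -0.1652  0.2979] [ 0.5224 -0.1616  0.2912] [ 0.5381 -0.1517  0.2923]
231 [138 138 139] [ 0.5323 -0.1613  0.2886] [ 0.5225 -0.162   0.2853] [ 0.5356 -0.149   0.284 ]
233 [142 140 144] [ 0.5323 -0.1615  0.2825] [ 0.5196 -0.159   0.2765] [ 0.5352 -0.1486  0.2774]
235 [144 143 144] [ 0.5323 -0.1618  0.2765] [ 0.5207 -0.1605  0.2715] [ 0.5335 -0.1468  0.2697]
237 [145 144 146] [ 0.533  -0.1627  0.271 ] [ 0.5208 -0.1608  0.2654] [ 0.5363
[... 384 characters left out ...]
 -0.1541  0.2438]
247 [130 103 107] [ 0.5319 -0.1625  0.2388] [ 0.2847  0.1068 -0.0016] [ 0.3029  0.1252 -0.0039]
249 [132 130 134] [ 0.5244 -0.154   0.2248] [ 0.2929  0.0971 -0.0021] [ 0.3145  0.1112 -0.0006]
251 [129 127 132] [ 0.5276 -0.1579  0.2216] [ 0.2991  0.0897 -0.0044] [ 0.3209  0.1034 -0.0026]
253 [131 129 132] [ 0.5271 -0.1576  0.2147] [ 0.3109  0.0759 -0.0009] [0.3318 0.0903 0.0001]
255 [131 131 134] [ 0.5271 -0.1578  0.2082] [ 0.318   0.0676 -0.0021] [ 0.3362  0.0849 -0.0038]
257 [133 130 135] [ 0.5258 -0.1565  0.2003] [ 0.3263  0.0578 -0.002 ] [ 0.3461  0.0729 -0.0018]
259 [128 126 131] [ 0.5218 -0.1522  0.1895] [ 0.3333  0.0495 -0.003 ] [ 0.3541  0.0632 -0.0017]
top [370 226]
```

View pics/scene3z.png

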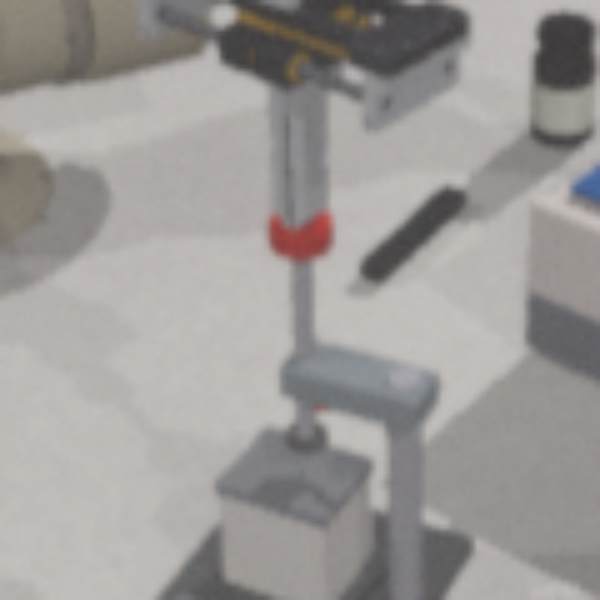

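View pics/top3z.png

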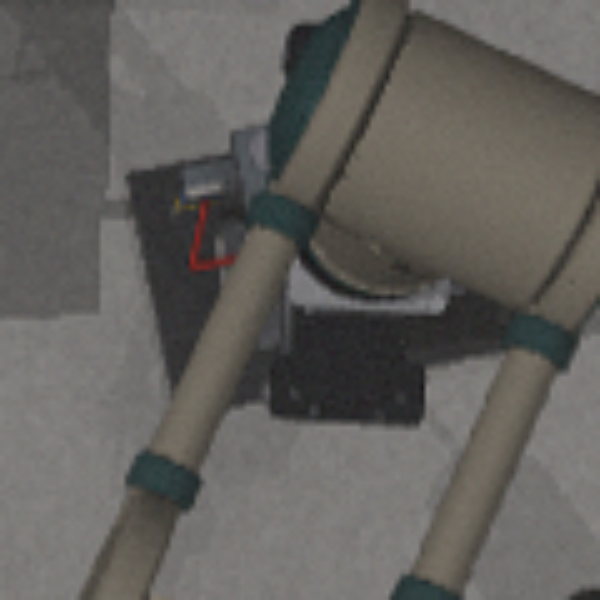

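arm_command:
  steps:
    - [[0.4,0,0],0,0]
    - [[0.4,0,0],0,0]
    - [[0.4,0,0],0,0]
    - [[0.2,0,0],0,0]
    - [[0,0,0],0,0]
    - [[0,0,0],0,0]

```text
t: 6.68
tool_pos: [0.5239, -0.1505, 0.2186]
tcp_rot: [0.009, 0.707, -0.009, 0.707]
ft_force: [0.1, -0.4, 2.6]
gripper_width: 0.007
```

arm_command:
  steps:
    - [[0.3,0,0],0,0]
    - [[0.3,0,0],0,0]
    - [[0.2,0,0],0,0]
    - [[0,0,0],0,0]
    - [[0,0,0],0,0]

```text
t: 7.1
tool_pos: [0.524, -0.1505, 0.2115]
tcp_rot: [0.009, 0.707, -0.009, 0.707]
ft_force: [-0.5, 1.3, 7.8]
gripper_width: 0.005
```

arm_command:
  steps:
    - [[0.2,0,0],0,0]
    - [[0.2,0,0],0,0]
    - [[0.1,0,0],0,0]
    - [[0,0,0],0,0]
    - [[0,0,0],0,0]
    - [[0,0,0],0,0]
    - [[0,0,0],0,0]
    - [[0,0,0],0,0]

```text
t: 7.77
tool_pos: [0.5241, -0.1505, 0.2076]
tcp_rot: [0.009, 0.706, -0.009, 0.708]
ft_force: [-0.6, 0.7, 11.9]
gripper_width: 0.005
```

```bash
python3 -c "
from st import *
s,M=st()
c=cam('scene');a=c['pixels'];p=[298,245]
cv2.imwrite('pics/s4z.png',cv2.resize(a[p[1]-50:p[1]+70,p[0]-60:p[0]+60,::-1],None,fx=5,fy=5))
"
```

```text
t 7.7667 tcp [ 0.5241 -0.1505  0.2076] F [-0.6464  0.6763 11.87  ] g 0.00501912339896687 q [-0.4073  0.2159  1.5235  0.      1.3998 -0.3815]
```

View pics/s4z.png

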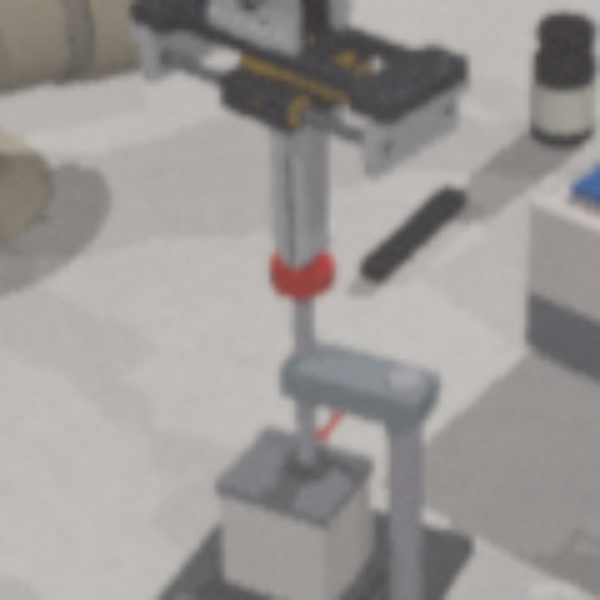

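arm_command:
  steps:
    - [[0,0,0],0,0]
    - [[0,0,0],0,0]
    - [[-0.5,0,0],0,0]
    - [[-1.0,0,0],0,0]
    - [[-1.5,0,0],0,0]
    - [[-2.5,0,0],0,0]
    - [[-2.5,0,0],0,0]
    - [[0,0,0],0,5]

```text
t: 8.48
tool_pos: [0.5258, -0.1511, 0.2899]
tcp_rot: [0.008, 0.705, -0.01, 0.709]
ft_force: [1.0, 0.3, 1.7]
gripper_width: 0.045
```

```bash
python3 -c "
from st import *
s,M=st([.5545,.239,.285]); print(M)
c=cam('scene');a=c['pixels'];p=[298,245]
W=cloud(c);hsv=cv2.cvtColor(a,cv2.COLOR_RGB2HSV);h,sa=hsv[...,0].astype(int),hsv[...,1]
m=((h<8)|(h>172))&(sa>140)&(W[...,2]>.2)&(W[...,2]<.28)&(W[...,1]<0)
print(m.sum(),W[m].mean(0))
cv2.imwrite('pics/s5z.png',cv2.resize(a[p[1]-50:p[1]+70,p[0]-60:p[0]+60,::-1],None,fx=5,fy=5))
"
```

```text
t 8.4833 tcp [ 0.5258 -0.1511  0.2899] F [0.9888 0.2693 1.6645] g 0.0451133712174867 q [-0.4073  0.1874  1.3622  0.0003  1.5846 -0.3815]
tool cm [ 0.4041 39.0746  1.8603]
[[ 0.0069  0.0258  0.9996]
 [-0.0027  0.9997 -0.0258]
 [-1.     -0.0025  0.007 ]]
68 [ 0.5252 -0.1556  0.2547]
```

View pics/s5z.png

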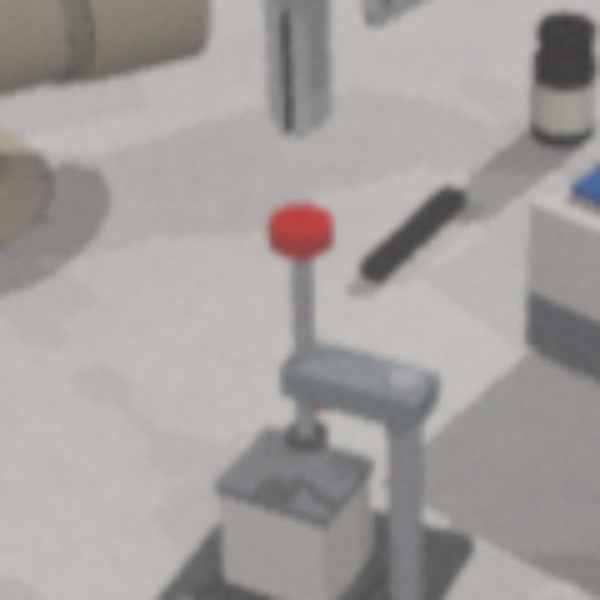

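arm_command:
  steps:
    - [[0,3.2,0.15],0,6]
    - [[0,3.2,0.15],0,6]
    - [[0,3.2,0.15],0,6]
    - [[0,3.2,0.15],0,6]
    - [[0,3.2,0.15],0,6]
    - [[0,3.2,0.15],0,6]
    - [[0,3.2,0.15],0,6]
    - [[0,3.2,0.15],0,6]

```text
t: 9.2
tool_pos: [0.5412, 0.1068, 0.2836]
tcp_rot: [0.009, 0.708, -0.009, 0.706]
ft_force: [-0.1, 0.2, 0.4]
gripper_width: 0.628
```

arm_command:
  steps:
    - [[0,3.2,0.15],0,6]
    - [[0,3.2,0.15],0,6]
    - [[0,3.2,0.15],0,6]
    - [[0,3.2,0.15],0,6]
    - [[0,0,0],0,6]
    - [[0,0,0],0,6]

```text
t: 9.7
tool_pos: [0.5506, 0.2341, 0.2832]
tcp_rot: [0.008, 0.708, -0.009, 0.706]
ft_force: [0.2, -0.6, -0.0]
gripper_width: 0.637
```

```bash
cat > look.py <<'E'
import sys
from st import *
tag=sys.argv[1]
s,M=st([.5545,.239,.200])
c=cam('wrist');save(c,'w'+tag);W=cloud(c);np.savez('w%s.npz'%tag,W=W,px=c['pixels'])
c2=cam('scene');a=c2['pixels'];p=proj(c2,s['tool_pos']).astype(int);print('scene tcp px',p)
cv2.imwrite('pics/s%sz.png'%tag,cv2.resize(a[p[1]-70:p[1]+50,p[0]-60:p[0]+60,::-1],None,fx=5,fy=5))
np.savez('s%s.npz'%tag,W=cloud(c2),px=a)
E
python3 look.py 6
```

```text
t 9.7 tcp [0.5506 0.2341 0.2832] F [ 0.1732 -0.641  -0.0174] g 0.6371757458724041 q [ 0.2859  0.2784  1.2557 -0.0002  1.6118  0.3089]
tool cm [8.3215 0.5062 0.4133]
scene tcp px [381 183]
```

View pics/s6z.png

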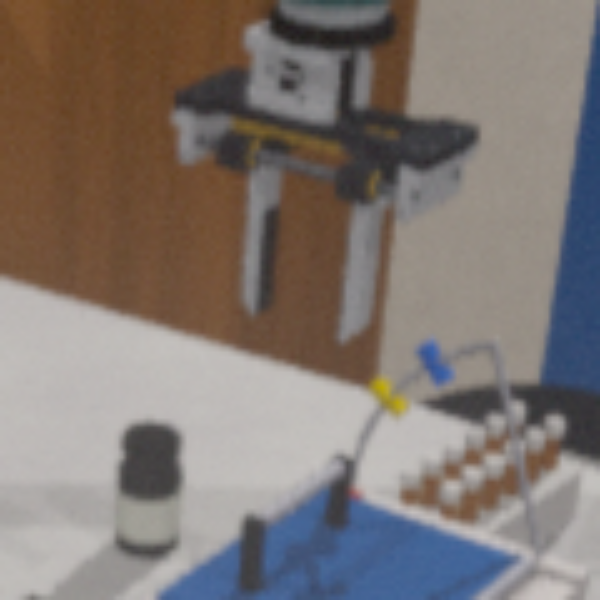

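View pics/w6.png

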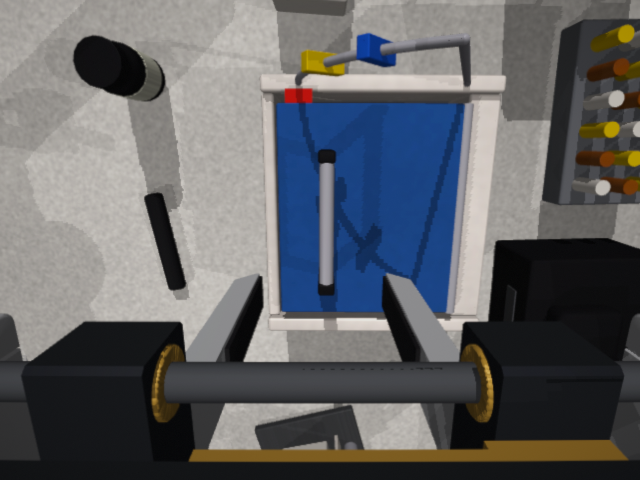

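```bash
python3 - <<'E'
from st import *
d=np.load('w6.npz');W=d['W'];px=d['px'];hsv=cv2.cvtColor(px,cv2.COLOR_RGB2HSV);h,sa,v=[hsv[...,i].astype(int) for i in range(3)]
x,y,z=W[...,0],W[...,1],W[...,2]
u=np.arange(640)[None]+0*np.arange(480)[:,None];vv=np.arange(480)[:,None]+0*u
def rep(n,m): P=W[m];print(n,m.sum(),np.nanmedian(P,0),np.nanmin(P,0),np.nanmax(P,0))
bar=(u>320)&(u<333)&(vv>170)&(vv<280);rep('bar',bar)
P=W[bar];print(np.polyfit(P[:,1],P[:,0],1))
rep('flap',(h>100)&(h<125)&(sa>120)&(u>280)&(u<470)&(vv>110)&(vv<310))
rep('ptr',((h<8)|(h>172))&(sa>140)&(u>270)&(u<330)&(vv<120))
rep('yel',(h>18)&(h<35)&(sa>140)&(u>290)&(u<360)&(vv<90))
rep('blue',(h>100)&(h<125)&(sa>120)&(u>350)&(u<400)&(vv<75))
rep('bench',(u>180)&(u<230)&(vv>20)&(vv<80))
rep('readerrim',(u>300)&(u<450)&(vv>318)&(vv<326))
print(viewer.read_camera('wrist')['mount'])
d=np.load('s6.npz');W=d['W']
for uu in (369,370,371,372,388,389,390):
  for r_ in range(165,186,3): print(uu,r_,d['px'][r_,uu],W[r_,uu])
E
```

```text
bar 1308 [0.5527 0.2423 0.1846] [0.5471 0.195  0.1814] [0.5579 0.2855 0.1869]
 ** On entry to DLASCL parameter number  4 had an illegal value
 ** On entry to DLASCL parameter number  4 had an illegal value
 ** On entry to DLASCL parameter number  4 had an illegal value
 ** On entry to DLASCL parameter number  4 had an illegal value
 ** On entry to DLASCL parameter number  5 had an illegal value
 ** On entry to DLASCL parameter number  4 had an illegal valueTraceback (most recent call last):
  File "<stdin>", line 7, in <module>
    c, resids, rank, s = lstsq(lhs, rhs, rcond)
                         ~~~~~^^^^^^^^^^^^^^^^^
    x, resids, rank, s = _umath_linalg.lstsq(a, b, rcond,
                         ~~~~~~~~~~~~~~~~~~~^^^^^^^^^^^^^
                                             signature=signature)
                                             ^^^^^^^^^^^^^^^^^^^^
    raise LinAlgError("SVD did not converge in Linear Least Squares")
numpy.linalg.LinAlgError: SVD did not converge in Linear Least Squares
```

```bash
python3 - <<'E'
from st import *
d=np.load('w6.npz');W=d['W'];px=d['px'];hsv=cv2.cvtColor(px,cv2.COLOR_RGB2HSV);h,sa,v=[hsv[...,i].astype(int) for i in range(3)]
u=np.arange(640)[None]+0*np.arange(480)[:,None];vv=np.arange(480)[:,None]+0*u
def rep(n,m): P=W[m];print(n,m.sum(),np.nanmedian(P,0),np.nanmin(P,0),np.nanmax(P,0))
bar=(u>320)&(u<333)&(vv>170)&(vv<280)&(W[...,2]>.17)
P=W[bar];print(np.polyfit(P[:,1],P[:,0],1))
rep('flap',(h>100)&(h<125)&(sa>120)&(u>280)&(u<470)&(vv>110)&(vv<310))
rep('ptr',((h<8)|(h>172))&(sa>140)&(u>270)&(u<330)&(vv<120))
rep('yel',(h>18)&(h<35)&(sa>140)&(u>290)&(u<360)&(vv<90))
rep('blue',(h>100)&(h<125)&(sa>120)&(u>350)&(u<400)&(vv<75))
rep('bench',(u>180)&(u<230)&(vv>20)&(vv<80))
rep('readerrim',(u>300)&(u<450)&(vv>318)&(vv<326))
rep('tipL',(u>230)&(u<262)&(vv>278)&(vv<300)&(W[...,2]>.15)); rep('tipR',(u>386)&(u<412)&(vv>278)&(vv<300)&(W[...,2]>.15))
d=np.load('s6.npz');W=d['W']
for uu in (370,372,389):
  for r_ in range(165,186,2): print(uu,r_,d['px'][r_,uu],W[r_,uu])
E
```

```text
[0.0203 0.5477]
flap 31242 [0.5938 0.2522 0.1322] [0.5019 0.137  0.105 ] [0.676  0.3352 0.3111]
ptr 390 [0.5302 0.348  0.1302] [0.5145 0.3423 0.0966] [0.5424 0.3537 0.1327]
yel 751 [0.5487 0.3573 0.2124] [ 0.5268  0.3524 -0.0018] [0.567  0.4142 0.2193]
blue 868 [0.5806 0.3561 0.2511] [ 0.5718  0.3515 -0.0011] [0.638  0.4299 0.2572]
bench 2891 [ 0.4145  0.4171 -0.0005] [ 0.3826  0.3845 -0.0036] [0.4457 0.4491 0.0033]
readerrim 1043 [0.5811 0.1287 0.1256] [0.5241 0.1205 0.1222] [0.6777 0.2434 0.3638]
tipL 634 [0.5164 0.2442 0.3254] [0.5084 0.2331 0.3105] [0.5202 0.245  0.3401]
tipR 521 [0.5838 0.2425 0.3259] [0.5797 0.2348 0.3102] [0.5916 0.2433 0.3401]
370 165 [140 136 139] [0.5071 0.2273 0.3391]
370 167 [135 133 133] [0.5097 0.2237 0.3341]
370 169 [133 129 133] [0.5086 0.2266 0.326 ]
370 171 [137 135 135] [0.5091 0.2266 0.3193]
370 173 [130 123 122] [0.5092 0.2274 0.3121]
370 175 [110  91  81] [-0.2505  1.5275 -0.3589]
370 177 [103  77  56] [-0.2523  1.5327 -0.3763]
370 179 [104  76  59] [-0.2575  1.5436 -0.3969]
370 181 [103  75  57] [-0.2483  1.5297 -0.4045]
370 183 [144 132 124] [
[... 392 characters left out ...]
 [105  77  55] [-0.2498  1.558  -0.3998]
372 181 [104  76  56] [-0.2462  1.5539 -0.4127]
372 183 [120  98  82] [-0.245   1.554  -0.4279]
372 185 [191 186 182] [0.23   0.731  0.0011]
389 165 [101  78  63] [-0.2484  1.7879 -0.3699]
389 167 [112  94  81] [-0.2519  1.7975 -0.3898]
389 169 [106  91  83] [-0.2519  1.8006 -0.4067]
389 171 [106  95  90] [-0.2551  1.8099 -0.4268]
389 173 [114 101  98] [-0.2539  1.8105 -0.4428]
389 175 [113 105 104] [0.5823 0.2189 0.3281]
389 177 [126 123 123] [0.5828 0.2191 0.3215]
389 179 [129 128 130] [0.5837 0.2187 0.3151]
389 181 [118 106 103] [-0.2587  1.8323 -0.5175]
389 183 [101  73  59] [-0.2593  1.8366 -0.5359]
389 185 [101  73  59] [-0.2524  1.8267 -0.547 ]
```

```bash
python3 - <<'E'
from st import *
c=cam('wrist');print(np.array(c['mount']));st([.5533,.240,.137])
d=np.load('w6.npz');W=d['W']
m=(W[...,1]>.345)&(W[...,1]<.375)&(W[...,2]>.15)&(W[...,0]>.5)&(W[...,0]<.72)
P=W[m];
for a in np.arange(.52,.7,.015):
    q=abs(P[:,0]-a)<.0075
    if q.any(): print(a,P[q].max(0),q.sum())
E
```

```text
[[ 0.0009 -0.2454  0.9694 -0.2023]
 [-0.0006 -0.9694 -0.2454  0.0708]
 [ 1.     -0.0003 -0.001  -0.0009]
 [ 0.      0.      0.      1.    ]]
t 9.85 tcp [0.5512 0.2319 0.2847] F [ 0.047   0.095  -0.1131] g 0.6350698934851366 q [ 0.2823  0.2762  1.2553 -0.0006  1.6122  0.309 ]
tool cm [14.7691  0.8357  0.2095]
0.535 [0.5424 0.3652 0.2185] 230
0.55 [0.5574 0.3653 0.2193] 514
0.5650000000000001 [0.5725 0.3653 0.2524] 461
0.5800000000000001 [0.5875 0.3647 0.2572] 699
0.5950000000000001 [0.6025 0.364  0.2607] 535
0.6100000000000001 [0.6175 0.3604 0.2679] 392
0.6250000000000001 [0.6324 0.3602 0.2723] 364
0.6400000000000001 [0.6474 0.3567 0.2578] 146
0.6550000000000001 [0.6623 0.3561 0.2181] 97
0.6700000000000002 [0.6724 0.3553 0.1777] 39
```

arm_command:
  steps:
    - [[2.0,0.3,0.14],0,6]
    - [[2.0,0.3,0.14],0,6]
    - [[2.0,0,0],0,6]
    - [[2.0,0,0],0,6]
    - [[1.5,0,0],0,6]
    - [[0,0,0],0,6]
    - [[0,0,0],0,6]

```text
t: 10.43
tool_pos: [0.5543, 0.2375, 0.1902]
tcp_rot: [0.01, 0.708, -0.01, 0.706]
ft_force: [0.2, 0.3, 0.1]
gripper_width: 0.639
```

```bash
python3 look.py 7
```

```text
t 10.4333 tcp [0.5543 0.2375 0.1902] F [0.217  0.2544 0.0522] g 0.6392254316904156 q [ 0.2897  0.315   1.4268 -0.0002  1.4016  0.3173]
tool cm [-0.9783  0.1455  0.0171]
scene tcp px [380 209]
```

View pics/s7z.png

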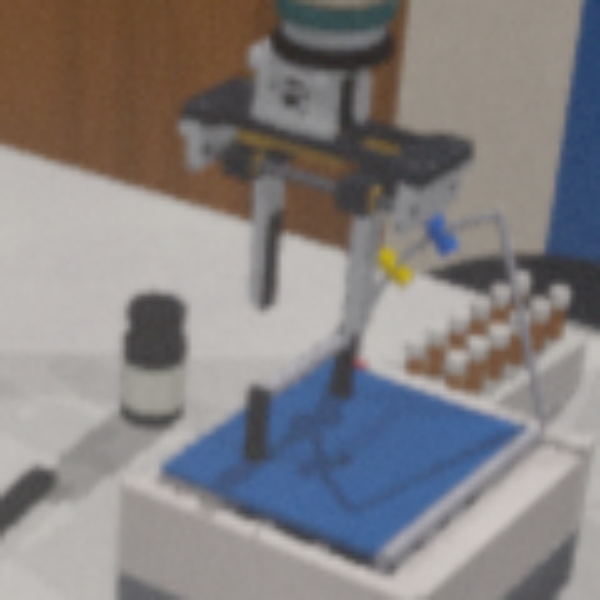

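View pics/w7.png

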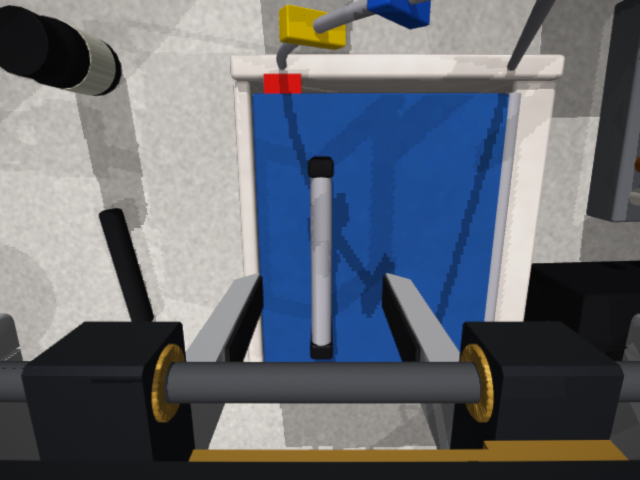

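arm_command:
  steps:
    - [[1.5,0.1,0],0,6]
    - [[1.5,0,0],0,6]
    - [[1.2,0,0],0,6]
    - [[0.8,0,0],0,6]
    - [[0.2,0,0],0,6]
    - [[0,0,0],0,6]

```text
t: 11.03
tool_pos: [0.555, 0.2399, 0.1391]
tcp_rot: [0.009, 0.707, -0.009, 0.707]
ft_force: [-0.8, 0.0, -0.4]
gripper_width: 0.64
```

```bash
python3 look.py 8
```

```text
t 11.0333 tcp [0.555  0.2399 0.1391] F [-0.8415  0.0244 -0.4267] g 0.6396093066465797 q [0.293  0.3453 1.5099 0.0001 1.2858 0.319 ]
tool cm [-6.0939 -0.0917 -0.0429]
scene tcp px [380 222]
```

View pics/s8z.png

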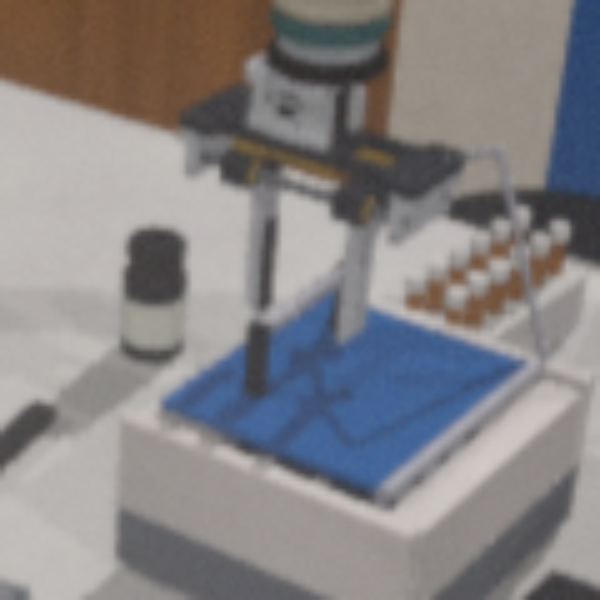

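```bash
python3 - <<'E'
import numpy as np
d=np.load('s8.npz');W=d['W']
for uu in (388,390):
  for v in range(206,226,2): print(uu,v,d['px'][v,uu],W[v,uu].round(4))
E
```

```text
388 206 [142 140 145] [0.5579 0.2799 0.1861]
388 208 [122 123 125] [0.5841 0.2307 0.208 ]
388 210 [122 121 125] [0.5849 0.2307 0.2008]
388 212 [122 122 126] [0.5893 0.2235 0.1979]
388 214 [138 138 141] [0.5888 0.2259 0.1893]
388 216 [140 138 142] [0.5892 0.2265 0.1817]
388 218 [138 137 139] [0.5886 0.2292 0.1727]
388 220 [109 119 140] [0.5895 0.2287 0.1657]
388 222 [ 64  86 126] [0.5696 0.2692 0.1324]
388 224 [ 70  99 148] [0.5746 0.2608 0.1301]
390 206 [140 138 140] [0.5903 0.2313 0.2171]
390 208 [139 140 141] [0.5909 0.2316 0.2098]
390 210 [142 141 142] [0.5951 0.2247 0.2068]
390 212 [139 138 141] [0.5955 0.2253 0.1993]
390 214 [141 142 146] [0.5959 0.226  0.1917]
390 216 [136 135 139] [0.5986 0.2222 0.1868]
390 218 [123 127 136] [0.5965 0.2278 0.1761]
390 220 [ 74  98 140] [0.5689 0.2839 0.1334]
390 222 [ 66  97 144] [0.5749 0.2735 0.1323]
390 224 [ 68 101 150] [0.5822 0.2607 0.1329]
```

arm_command:
  steps:
    - [[0.4,0,-0.1],0,6]
    - [[0,0,0],0,3]
    - [[0,0,0],0,0.5]
    - [[0,0,0],0,0.5]
    - [[0,0,0],0,0.5]
    - [[0,0,0],0,0.5]
    - [[0,0,0],0,0.5]
    - [[0,0,0],0,0.5]
  newtons: 25

```text
t: 11.8
tool_pos: [0.5537, 0.24, 0.1347]
tcp_rot: [0.009, 0.707, -0.009, 0.707]
ft_force: [-0.4, 0.3, 0.6]
gripper_width: 0.179
```

```bash
python3 look.py 9
```

```text
t 11.8 tcp [0.5537 0.24   0.1347] F [-0.3926  0.2504  0.589 ] g 0.17860011131935508 q [0.2937 0.3469 1.5187 0.     1.2759 0.3196]
tool cm [-6.5304 -0.0965  0.0798]
scene tcp px [379 223]
```

View pics/w9.png

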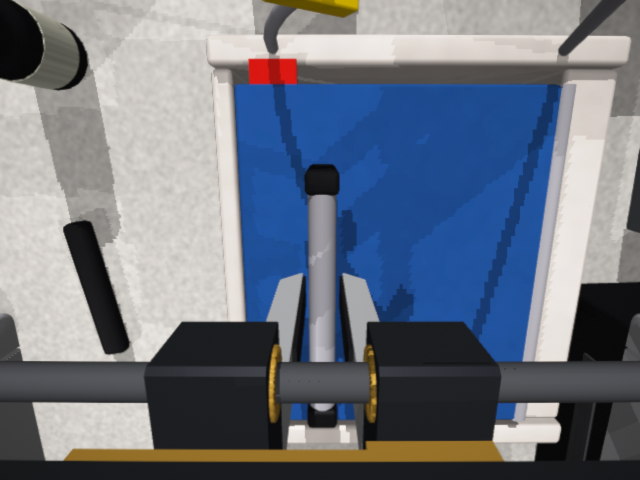

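arm_command:
  steps:
    - [[0,0,0],0,0.5]
    - [[0,0,0],0,0.5]
    - [[0,0,0],0,0.5]

```text
t: 12.15
tool_pos: [0.5535, 0.24, 0.1347]
tcp_rot: [0.009, 0.707, -0.009, 0.707]
ft_force: [-0.0, -0.5, 1.2]
gripper_width: 0.119
```

```bash
python3 - <<'E'
from st import *
s,M=st();print(M)
B=lambda a:np.array([-.125*np.cos(a)+.055*np.sin(a),.125*np.sin(a)+.055*np.cos(a)])
A=np.linspace(0,.855,16)
for i in range(1,16):
    d=(B(A[i])-B(A[i-1]))*100;print(round(A[i],3),[round(-d[1],2),0,round(d[0],2)])
d=np.load('w6.npz');W=d['W'];px=d['px'];hsv=cv2.cvtColor(px,cv2.COLOR_RGB2HSV);h,sa,v=[hsv[...,i].astype(int) for i in range(3)]
x,y,z=W[...,0],W[...,1],W[...,2]
for n,m in (('y',(h>18)&(h<35)&(sa>140)),('b',(h>100)&(h<125)&(sa>120)),('r',((h<8)|(h>172))&(sa>140))):
    m=m&(y>.338)&(y<.375)&(x>.5)&(x<.62)&(z>(.15 if n!='r' else .12)); P=W[m]
    # plane fit with y tolerance: main face
    q=P-np.median(P,0); q=q[np.abs(q).max(1)<.012]
    xz=np.polyfit(q[:,0],q[:,2],1); print(n,m.sum(),np.median(P,0),'slope angle',np.arctan(xz[0]),P.min(0),P.max(0))
E
```

```text
t 12.15 tcp [0.5535 0.24   0.1347] F [-0.034  -0.5314  1.202 ] g 0.118529138715403 q [0.2937 0.3468 1.5189 0.0002 1.2761 0.3195]
[[-0.0003  0.0259  0.9997]
 [ 0.0001  0.9997 -0.0259]
 [-1.      0.0001 -0.0003]]
0.057 [np.float64(-0.7), 0, np.float64(0.33)]
0.114 [np.float64(-0.68), 0, np.float64(0.37)]
0.171 [np.float64(-0.66), 0, np.float64(0.41)]
0.228 [np.float64(-0.64), 0, np.float64(0.45)]
0.285 [np.float64(-0.61), 0, np.float64(0.48)]
0.342 [np.float64(-0.58), 0, np.float64(0.52)]
0.399 [np.float64(-0.55), 0, np.float64(0.55)]
0.456 [np.float64(-0.52), 0, np.float64(0.58)]
0.513 [np.float64(-0.48), 0, np.float64(0.61)]
0.57 [np.float64(-0.45), 0, np.float64(0.64)]
0.627 [np.float64(-0.41), 0, np.float64(0.66)]
0.684 [np.float64(-0.37), 0, np.float64(0.68)]
0.741 [np.float64(-0.33), 0, np.float64(0.7)]
0.798 [np.float64(-0.29), 0, np.float64(0.72)]
0.855 [np.float64(-0.25), 0, np.float64(0.74)]
y 736 [0.5488 0.3572 0.2125] slope angle -0.372549547088321 [0.5359 0.3524 0.1748] [0.567  0.3653 0.2193]
b 861 [0.5806 0.3561 0.2511] slope angle -0.5603637845165242 [0.5718 0.3515 0.2307] [0.5966 0.3647 0.2572]
r 388 [0.5303 0.3479 0.1302] slope angle -0.005599278498348352 [0.5184 0.3423 0.126 ] [0.5424 0.3537 0.1327]
```

arm_command:
  steps:
    - [[-0.7,0,0.33],0,0.5]
    - [[-0.68,0,0.37],0,0.5]
    - [[-0.66,0,0.41],0,0.5]
    - [[-0.64,0,0.45],0,0.5]
    - [[0,0,0],0,0.5]

```text
t: 12.57
tool_pos: [0.5694, 0.2396, 0.1629]
tcp_rot: [0.009, 0.707, -0.009, 0.707]
ft_force: [-3.5, 0.2, -1.4]
gripper_width: 0.117
```

```bash
python3 look.py 10
```

```text
t 12.5667 tcp [0.5694 0.2396 0.1629] F [-3.4561  0.1531 -1.4495] g 0.11704547031077812 q [0.2854 0.3508 1.4407 0.0004 1.3507 0.3115]
tool cm [-3.7088 -0.0951 -1.4892]
scene tcp px [384 217]
```

View pics/s10z.png

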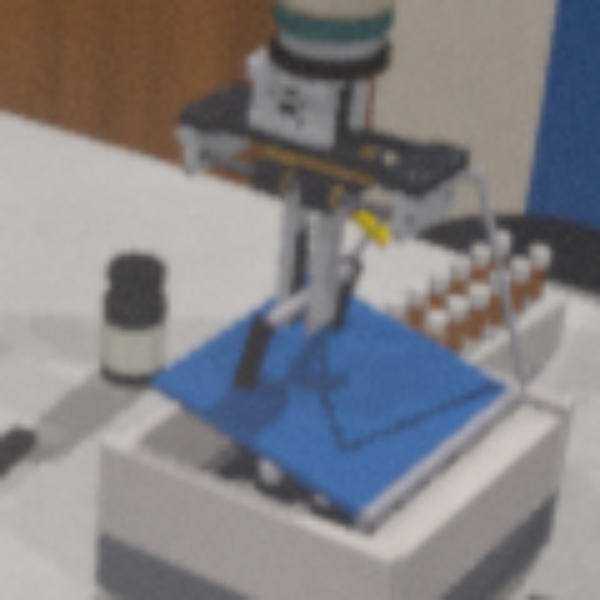

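View pics/w10.png

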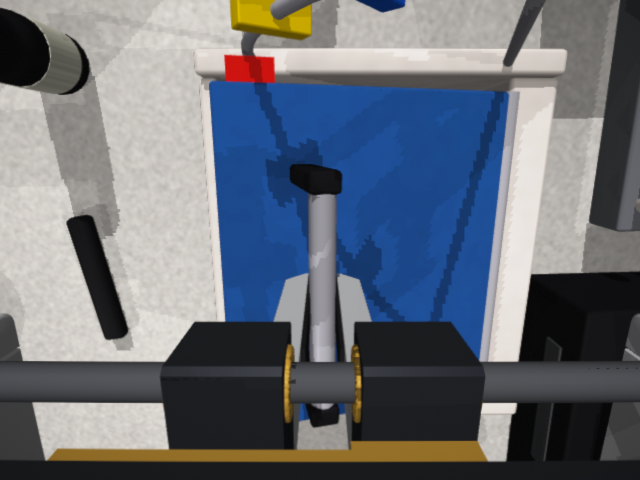

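arm_command:
  steps:
    - [[-0.61,0,0.48],0,0.5]
    - [[-0.58,0,0.52],0,0.5]
    - [[-0.55,0,0.55],0,0.5]
    - [[-0.52,0,0.58],0,0.5]
    - [[-0.48,0,0.61],0,0.5]
    - [[-0.45,0,0.64],0,0.5]

```text
t: 13.17
tool_pos: [0.601, 0.2387, 0.1951]
tcp_rot: [0.009, 0.708, -0.009, 0.706]
ft_force: [-9.2, 0.2, 5.1]
gripper_width: 0.122
```

arm_command:
  steps:
    - [[-0.41,0,0.66],0,0.5]
    - [[-0.37,0,0.68],0,0.5]
    - [[-0.33,0,0.7],0,0.5]
    - [[-0.29,0,0.72],0,0.5]
    - [[0,0,0],0,0.5]
    - [[0,0,0],0,0.5]

```text
t: 13.67
tool_pos: [0.6323, 0.2379, 0.2111]
tcp_rot: [0.009, 0.705, -0.009, 0.709]
ft_force: [-4.2, -0.6, 8.1]
gripper_width: 0.122
```

```bash
python3 look.py 11; python3 - <<'E'
from st import *
for f in ('w11','s11'):
    d=np.load(f+'.npz');W=d['W'];px=d['px'];hsv=cv2.cvtColor(px,cv2.COLOR_RGB2HSV);h,sa,v=[hsv[...,i].astype(int) for i in range(3)]
    x,y,z=W[...,0],W[...,1],W[...,2]
    H=np.array([.678,.24,.125])
    xr=(x-.678)-.026*(y-.24); zr=z-.125
    bl=(h>100)&(h<125)&(sa>120)&(y>.14)&(y<.335)&(xr<-.0)&(xr>-.2)&(z>.1)&(z<.3)
    k=np.polyfit(xr[bl],zr[bl],1);print(f,'flap',bl.sum(),-np.arctan(k[0]),np.median(abs(zr[bl]-np.polyval(k,xr[bl]))))
    for n,m in (('y',(h>18)&(h<35)&(sa>140)),('b',(h>100)&(h<125)&(sa>120)&(y>.346)),('r',((h<8)|(h>172))&(sa>140))):
        m=m&(y>.338)&(y<.375)&(x>.5)&(x<.66)&(z>.15)
        if m.sum(): 
            a,b=np.median(xr[m]),np.median(zr[m]);print(n,m.sum(),a,b,'r',np.hypot(a,b),'ang',np.arctan2(b,-a))
E
```

```text
t 13.6667 tcp [0.6323 0.2379 0.2111] F [-4.2136 -0.5952  8.0856] g 0.12173543304483522 q [ 0.2573  0.4146  1.2218 -0.0006  1.5001  0.2834]
tool cm [ 1.0742 -0.0943 -7.7824]
scene tcp px [402 210]
w11 flap 42165 0.8012510161160348 0.0006577255633009038
y 1099 -0.13309919133414844 0.0889277338182679 r 0.1600735349014851 ang 0.5890158851976024
b 2284 -0.09814973002168331 0.12455972421043951 r 0.15858276829059983 ang 0.9034319150170903
r 1572 -0.10128503160214888 0.11339868793296165 r 0.15204578274837327 ang 0.8417639877286061
s11 flap 1497 0.8094856274987627 0.00184313644236192
```

View pics/s11z.png

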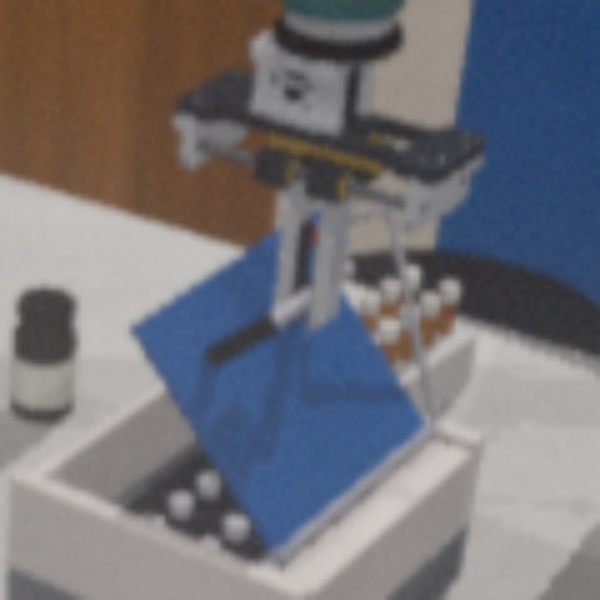

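View pics/w11.png

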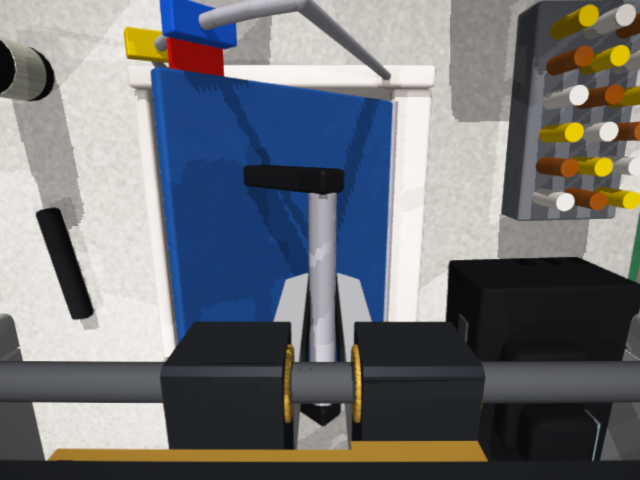

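arm_command:
  steps:
    - [[-0.13,0,0.37],0,0.5]
    - [[-0.12,0,0.36],0,0.5]
    - [[0,0,0],0,0.5]
    - [[0,0,0],0,0.5]
    - [[0,0,0],0,0.5]
    - [[0,0,0],0,0.5]
    - [[0,0,0],0,0.5]

```text
t: 14.35
tool_pos: [0.639, 0.2377, 0.2132]
tcp_rot: [0.009, 0.706, -0.009, 0.709]
ft_force: [-4.0, 0.6, 6.4]
gripper_width: 0.119
```

```bash
python3 look.py 12; python3 - <<'E'
from st import *
for f in ('w12','s12'):
    d=np.load(f+'.npz');W=d['W'];px=d['px'];hsv=cv2.cvtColor(px,cv2.COLOR_RGB2HSV);h,sa,v=[hsv[...,i].astype(int) for i in range(3)]
    x,y,z=W[...,0],W[...,1],W[...,2]
    xr=(x-.678)-.026*(y-.24); zr=z-.125
    bl=(h>100)&(h<125)&(sa>120)&(y>.14)&(y<.335)&(xr<-.0)&(xr>-.2)&(z>.1)&(z<.3)
    k=np.polyfit(xr[bl],zr[bl],1);print(f,'flap',bl.sum(),-np.arctan(k[0]))
    for n,m in (('y',(h>18)&(h<35)&(sa>140)),('b',(h>100)&(h<125)&(sa>120)&(y>.346)),('r',((h<8)|(h>172))&(sa>140))):
        m=m&(y>.338)&(y<.375)&(x>.5)&(x<.66)&(z>.15)
        if m.sum(): 
            a,b=np.median(xr[m]),np.median(zr[m]);print(n,m.sum(),'r',np.hypot(a,b),'ang',np.arctan2(b,-a))
            P=np.c_[xr[m],zr[m]]
            if n!='y':
              # top-face plane fit
              q=P-np.median(P,0)
              _,s_,vt=np.linalg.svd(q[np.abs(q).max(1)<.01],full_matrices=0);print('  face ang',np.arctan(-vt[0,1]/vt[0,0]),s_)
c=cam('top');W=cloud(c);px=c['pixels'];hsv=cv2.cvtColor(px,cv2.COLOR_RGB2HSV);h,sa=hsv[...,0].astype(int),hsv[...,1]
m=((h<8)|(h>172))&(sa>140)&(W[...,1]<0)&(W[...,1]>-.25)&(W[...,2]>.2)
print('knob',m.sum(),np.median(W[m],0)); st()
E
```

```text
t 14.35 tcp [0.639  0.2377 0.2132] F [-3.9616  0.5973  6.4316] g 0.11864647504346645 q [ 0.2544  0.4245  1.2009 -0.0005  1.512   0.2804]
tool cm [ 1.286  -0.0887 -8.4601]
scene tcp px [404 210]
w12 flap 41232 0.8531293880422605
y 1191 r 0.15917767053287712 ang 0.5906613493265587
b 2087 r 0.1594250186568148 ang 0.9063553645065118
  face ang 0.7117975401684754 [0.2476 0.072 ]
r 1506 r 0.15192013998809176 ang 0.8942683910458398
  face ang 0.8362238398516166 [0.2682 0.029 ]
s12 flap 1445 0.8630571775922411
b 3 r 0.1603207042165626 ang 0.9100001751421369
  face ang 1.1251733327828075 [0.0042 0.0017]
knob 150 [ 0.5235 -0.1501  0.2571]
t 14.5 tcp [0.639  0.2377 0.2132] F [-4.0869 -1.148   6.3179] g 0.11886128979318678 q [ 0.2545  0.4244  1.2009 -0.0005  1.512   0.2804]
```

View pics/w12.png

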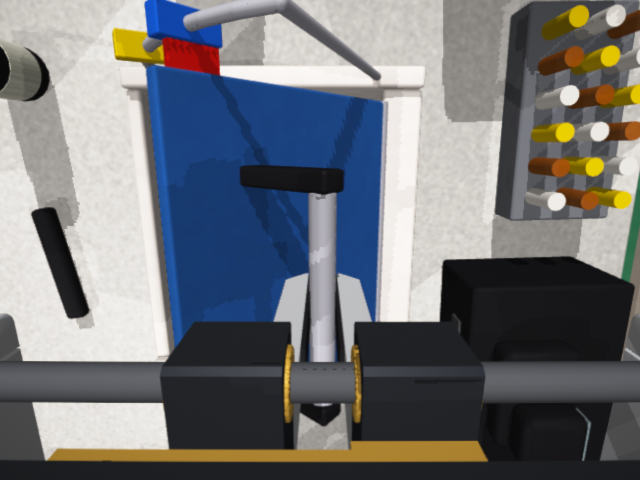

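```bash
python3 -c "
from st import *
print(r.finish_job()); st()"
```

```text
the job is handed in; nothing more can be done
None
the job is handed in; nothing more can be done
```

I pressed the gauge knob, let it spring back, then lifted the flap to the blue clip and handed the job in at about 14.5 s, still gripping the handle. `finish_job` gives no verdict, so I can't confirm a pass.

- **Cartridge:** the tall one stands under the foot (its top measured 87 mm above the bench), so the blue clip was the target.
- **Press:** I pushed the knob down with the shut fingers until the force read 11.9 N. The picture showed the foot on the tall cartridge, and I held it there for just over 0.4 s. The knob then went back up and still read 257 mm at the end.
- **Flap:** I pinched the bar at 25 N, with the fingers stopped at about 11 mm on the 12 mm bar, and swung the flap up.
    - **Angle:** two cameras put the flap at 0.853 and 0.863 rad. The visible faces of the pointer and the blue clip differ by 0.012 rad, against a tolerance of 0.08.
    - **Steadiness:** the arm pose did not change over the last readings.
    - **Clip:** the blue clip showed no shift, within the measuring error.

**What disagreed:**
- **Finger length:** the real fingertips were about 24 mm above the reported TCP. My first press therefore only reached the knob, with almost no force, and I corrected it from the camera and force readings. The handle grasp used the same correction.
- **Clip angle:** it is good to only about 0.02 rad. I worked it out by comparing the pointer and clip surfaces, and a direct fit of the small clip faces gave inconsistent angles, so I did not use it.
- **Not re-measured:** I did not measure the bystanders or cartridges again at the end. The cartridge under the gauge looked undisturbed in the picture taken after the press.

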